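# Make up two microscope kits

### The job

Make up the two kits for the microscope. In the blue tray put the dish with the orange lid on the orange spot, the jar with the yellow cap on the yellow spot and the green-banded objective on the dark round spot; in the grey tray put the filter cube with the green window on the dark square and the blue-banded objective on the dark round spot. Stand everything upright and centred on its spot, and leave the rest of the stock (red-banded objective, black-capped jar, cube with the red window) standing where it is.

Things in the scene. Friction and masses are not known exactly. Their poses are not given: they have to be found in the camera images.
- tray_blue: fixed blue tray, 200 mm (x) by 150 mm (y), floor 4 mm above origin, rim 10 mm high, finger tab at its +x end. Origin: centre of underside, z up. Printed spots, tray frame, mm: orange disc 80 wide at (50, 0) for the dish; yellow disc 56 wide at (-45, -40) for the jar; dark disc 52 wide at (-45, 40) for the objective. Trays stand left and right of the stock, either way round
- tray_grey: fixed light grey tray, 200 mm (x) by 150 mm (y), floor 4 mm above origin, rim 10 mm high, finger tab at its +x end. Origin: centre of underside, z up. Printed spots, tray frame, mm: dark square 60 wide at (45, 0) for the cube; dark disc 52 wide at (-45, 0) for the objective. Other equipment, up to 145 mm tall, stands only at x > 0.77 m or |y| > 0.45 m
- dish: closed culture dish with an opaque orange lid, flat disc 16 mm tall, lid 60 mm in diameter over a 57 mm white base 6 mm tall, empty, about 30 g; origin at the centre of its underside, z up. Goes in the blue tray.
- jar_yellow: closed white plastic specimen jar, 36 mm diameter (cap 37 mm), 44 mm tall, with a yellow cap, about 60 g; origin at the centre of its underside, z up. Goes in the blue tray.
- objective_green: microscope objective standing lens-up on the table: silver cylinder 32 mm diameter, straight sides from 0 to 38 mm height, then a green cone (also a green band round the barrel) narrowing to a 17 mm nose, 53 mm tall in all, about 120 g; origin at the centre of its underside, z up. Goes in the blue tray.
- cube_green: fluorescence filter cube: black block 40 x 40 mm, 36 mm tall, with a round green glass window (29 mm) on top and smaller ones on its +x and -x sides, about 90 g; origin at the centre of its underside, z up, x and y square to its sides. Goes in the grey tray.
- objective_blue: microscope objective standing lens-up on the table: silver cylinder 32 mm diameter, straight sides from 0 to 38 mm height, then a blue cone (also a blue band round the barrel) narrowing to a 17 mm nose, 53 mm tall in all, about 120 g; origin at the centre of its underside, z up. Goes in the grey tray.
- objective_red: microscope objective standing lens-up on the table: silver cylinder 32 mm diameter, straight sides from 0 to 38 mm height, then a red cone (also a red band round the barrel) narrowing to a 17 mm nose, 53 mm tall in all, about 120 g; origin at the centre of its underside, z up. Not wanted: leave it standing where it is.
- jar_black: closed white plastic specimen jar, 36 mm diameter (cap 37 mm), 44 mm tall, with a black cap, about 60 g; origin at the centre of its underside, z up. Not wanted: leave it standing where it is.
- cube_red: fluorescence filter cube: black block 40 x 40 mm, 36 mm tall, with a round red glass window (29 mm) on top and smaller ones on its +x and -x sides, about 90 g; origin at the centre of its underside, z up, x and y square to its sides. Not wanted: leave it standing where it is.
Things that resemble listed ones, but are neither listed nor needed, are in the scene too. Leave any pink look-alike of the cube_green alone.

How it is judged:
By the outcome, as a careful person would: the job done as asked, in the order asked, and still so for the second after the job is handed in, with the robot touching nothing.
It also fails if it takes over 102 s, if anything falls off the work surface, if the arm or the gripper's body presses on something with over 40 N, if the wrist force passes 120 N, or if a joint passes its speed limit or range.

### The arm

A 6-joint arm with a two-finger parallel gripper is mounted at the origin on the work surface. World frame = base frame: x ahead of the robot, y to its left, z up, the work surface at z = 0. Lengths are in m, angles in rad, forces in N, time in s.
With the tool pointing down it reaches from about 0.325 to 1 m from the base axis. Payload 5.1 kg.
Tool frame: the origin (TCP) lies at the very end of the fingers, on their centre line; the grasp point (between the pads) lies 19 mm behind it (env.pinch_z is the distance from the TCP to the grasp point, in m); z points along the fingers, y is the line along which they close (so a half turn about z gives the same grasp; the last joint's range is limited). The gripper opens to 85 mm and grips with 20 to 120 N. Pads are 22 mm wide; open, the fingers measure 114 mm over their backs; the gripper's body (76 mm by 85 mm) begins 54 mm behind the grasp point. The pads swing forward as they close: fully open they stand 13 mm farther back than shut.
Start: joints at [-1.248, 0.124, 1.65, -0, 1.367, -0.083], TCP at [0.257, -0.597, 0.231] pointing down, gripper open.
Joint ranges: [-2.61, 2.61], [-1.02, 2.33], [0.03, 2.71], [-1.35, 4.49], [0.32, 2.68], [-2.91, 2.91]. Speed limits (rad/s): [2.57, 2.57, 3.14, 3.14, 3.14, 3.14].

### API

Orientations are given as a unit quaternion [w, x, y, z].
In Python, from workcell import env, eyes, workorder gives the robot as it stands.
- The arm moves only by the tool step_arm, never from a script. Its argument "motion" is a list of rows, each a list of 3 entries, a list of its own where there are three numbers: the shift along the tool's x, y, z each as a share of 40 mm, from -1 to 1, then the turn, a rotation vector about the tool's x, y, z each as a share of 6 degrees, from -1 to 1, then the opening, from 0 (shut) to 1 (fully open). A call has exactly 8 rows; each row shifts and turns the commanded pose from where the row before left it, along the tool's axes as they then stand; what a row does not reach is not made up. A row lasts 1/10 s, in which the tool goes at most 50 mm and 8.59 degrees, less where a joint would pass 70% of its speed; a pose out of reach is approached as far as the arm can. A call with a number of a shift or a turn outside -1 to 1 is refused whole. A call with a gripper value outside its range is refused whole. The fingers move at their own pace and stop on an object; "newtons" is the grip in N (left out, the last holds). Time passes only in rows, so rows that do not move let the fingers close, or fill a call up. It gives the time, the measured TCP pose, the force, the opening and the grip force at its end, in the units of the state.
- env.observe(): the state, without advancing time (a new reading comes with each control period).
- eyes.get_image(name): name is "scene" or "top" or "wrist"; returns a dict with "img" (400x640x3 uint8, red, green, blue), "K" (3x3 intrinsics, pixels), "k1" (the pictures are not rectified: a ray, as slopes to the right and down, at radius r is drawn at 1 + k1 r^2 times it, then the intrinsics apply), "extrinsics" (4x4, takes a point from camera to world coordinates). Camera axes: x right, y down, z forward; pixel columns grow to the right and rows downward; lengths in m; the calibration is good to about 2 mm. A picture is of the moment at which its call begins. There is no depth.
- workorder.sign_off(): hands the job in; it is judged then, once.
The state is a dict: "t": time; "joint_pos": joint angles; "qvel": joint speeds; "joint_torque": joint torques, N m; "tool_pos": TCP position; "orientation": TCP orientation; "ft_force": force on the tool from outside, world axes, zero at the start; "wrist_torque": the same for the moment, N m; "width": opening from 0.0 (shut) to 1.0 (fully open); "gripper_force": force on a finger pad.
Only numpy, scipy, OpenCV 4.12 (cv2) and the standard library are available. Lean on these libraries where they do the work, as an engineer would, in place of code of your own. Each camera call takes 0.05 s, during which the arm holds its last target. There are 200 camera calls.

## Working session

There is one attempt and no reset: what is moved stays moved. The work goes in short steps, Python scripts to look and compute and a tool call to move; the robot and the scene stay as the last step left them, time stands still between calls to the robot, and variables do not carry over. Pictures are saved under pics/ and viewed, at most 14 in all, crops included, and the job is handed in when it is done.

Besides the shell and the picture viewer there is one more tool, called after "Call:" in YAML: its name, and indented under it one key for each argument. step_arm: Moves the arm, as the interface text tells. Shift numbers are shares of 40 mm and turn numbers shares of 6 degrees, none past 1 either way. Its arguments: {"type":"object","properties":{"motion":{"type":"array"},"newtons":{"type":"number"}},"required":["motion"]}

```bash
mkdir -p pics; ls; cat > h.py <<'E'
import numpy as np, cv2
from workcell import env, eyes, workorder
from scipy.spatial.transform import Rotation as R
def snap(n,f):
    d=eyes.get_image(n); cv2.imwrite(f'pics/{f}.png',d['img'][:,:,::-1]); np.savez(f'pics/{f}.npz',K=d['K'],k1=d['k1'],E=d['extrinsics']); return d
def ray(d,px):
    K,k1,E=d['K'],float(d['k1']),d['E'] if 'E' in d else d['extrinsics']
    p=np.array([(px[0]-K[0,2])/K[0,0],(px[1]-K[1,2])/K[1,1]]); q=p.copy()
    for _ in range(30): q=p/(1+k1*(q@q))
    return E[:3,3],E[:3,:3]@np.array([q[0],q[1],1])
def at(d,px,z):
    o,v=ray(d,px); return (o+v*(z-o[2])/v[2])[:2]
def proj(d,P):
    K,k1,E=d['K'],float(d['k1']),d['E'] if 'E' in d else d['extrinsics']
    c=E[:3,:3].T@(np.array(P)-E[:3,3]); q=c[:2]/c[2]; q=q*(1+k1*(q@q)); return q*[K[0,0],K[1,1]]+[K[0,2],K[1,2]]
E
python3 - <<'E'
from h import *
for n in('top','scene'):
    d=snap(n,n+'0'); print(n,d['K'],d['k1'],d['extrinsics'])
o=env.observe(); print(o, env.pinch_z)
E
```

```text
pics
top [[369.03463212   0.         325.21665166]
 [  0.         369.03463212 197.93910108]
 [  0.           0.           1.        ]] 0.0012410711767657154 [[ 0.0249967  -0.98276919  0.18313897  0.43833681]
 [-0.99968701 -0.02438667  0.0055827   0.01234954]
 [-0.00102036 -0.1832212  -0.98307118  0.80276552]
 [ 0.          0.          0.          1.        ]]
scene [[393.54826613   0.         325.01613158]
 [  0.         393.54826613 207.66509424]
 [  0.           0.           1.        ]] -0.02175386139708397 [[-0.59428809  0.6298568  -0.50010206  0.96060398]
 [ 0.80425066  0.46418965 -0.37109141  0.2731916 ]
 [-0.00159225 -0.62274262 -0.78242513  0.63177416]
 [ 0.          0.          0.          1.        ]]
{'t': 0.1, 'joint_pos': array([-1.24763743e+00,  1.24450142e-01,  1.65153456e+00, -1.88870401e-06,
        1.36752899e+00, -8.25781572e-02]), 'qvel': array([ 5.68527476e-06, -2.18286158e-03, -2.03921139e-03,  4.02970872e-04,
       -1.09089939e-03, -3.97963016e-04]), 'joint_torque': array([ 5.50838104e-04, -4.24931288e+01, -3.66653252e+01, -5.80698770e-05,
        3.91776091e-03,  4.77801052e-06]), 'tool_pos': array([ 0.25636054, -0.59670285,  0.23017102]), 'orientation': array([-9.53469193e-04,  9.79492168e-01,  2.01479952e-01, -1.16181035e-04]), 'ft_force': array([-0.02696815, -0.44135148, -0.04999816]), 'wrist_torque': array([ 0.00412585,  0.06795706, -0.00177442]), 'gripper_force': 0.0, 'width': 0.9983728442575877} 0.0187
```

View pics/top0.png

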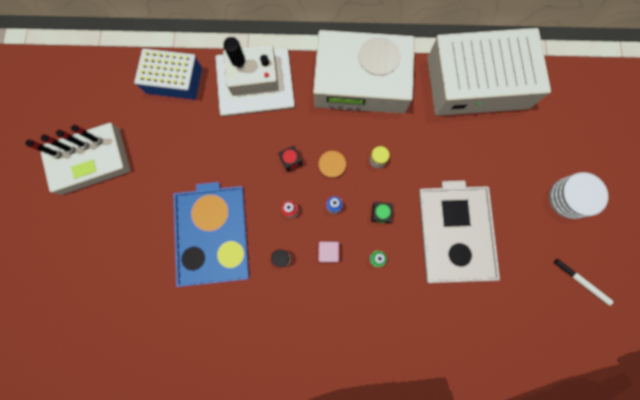

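View pics/scene0.png

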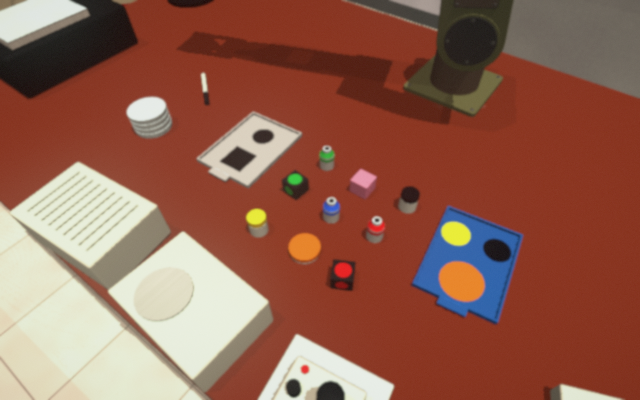

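The top view shows the blue tray left (centre ~(210,236)), the grey one right (~(459,234)), tabs up (+x), and the stock between x≈280 and 390. The pink cube is at (329,252). I'll enlarge it to read pixels.

```bash
python3 - <<'E'
import cv2
a=cv2.imread('pics/top0.png')
cv2.imwrite('pics/c1.png',cv2.resize(a[135:295,262:402],None,fx=3.75,fy=3.75,interpolation=cv2.INTER_CUBIC))
b=cv2.hconcat([a[175:290,165:255],a[175:290,412:502]])
cv2.imwrite('pics/c2.png',cv2.resize(b,None,fx=4.4,fy=4.4,interpolation=cv2.INTER_CUBIC))
E
```

```text
(no output)
```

View pics/c1.png

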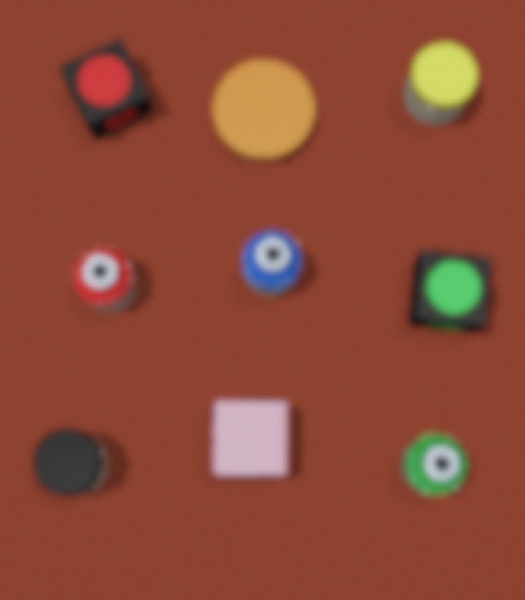

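View pics/c2.png

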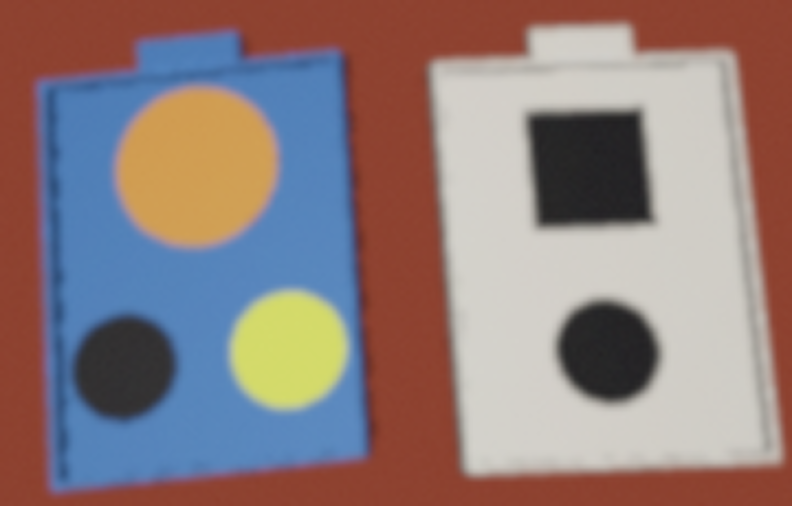

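```bash
cat > m.py <<'E'
from h import *
d=np.load('pics/top0.npz')
c1=lambda u,v:(262+(u+.5)/3.75-.5,135+(v+.5)/3.75-.5)
def c2(u,v):
    s=4.4; x=(u+.5)/s-.5
    return ((165+x) if u<396 else (412+x-90),175+(v+.5)/s-.5)
for n,u,v,z in [('redcube',104,81,.036),('dish',264,108,.016),('jarY',445,74,.044),('red',100,271,.053),('blue',272,254,.053),('greencube',455,288,.036),('black',70,463,.044),('pink',251,438,.036),('green',441,463,.053)]:
    print(n,(at(d,c1(u,v),z)*1000).round(1))
def fit(A,B):
    A=np.array(A,float);B=np.array(B)*1000
    a=A-A.mean(0);b=B-B.mean(0); th=np.arctan2((a[:,0]*b[:,1]-a[:,1]*b[:,0]).sum(),(a*b).sum())
    M=np.array([[np.cos(th),-np.sin(th)],[np.sin(th),np.cos(th)]]); t=B.mean(0)-M@A.mean(0)
    print('yaw',np.degrees(th).round(1),'t',t.round(1),'res',(A@M.T+t-B).round(1).tolist()); print('spots',(A@M.T+t).round(1).tolist())
T=lambda u,v:at(d,c2(u,v),.004)
fit([(50,0),(-45,-40),(-45,40)],[T(197,167),T(289,350),T(125,367)])
fit([(45,0),(-45,0),(75,30),(75,-30),(15,-30),(15,30)],[T(590,167),T(608,351),T(528,113),T(640,109),T(653,221),T(538,226)])
g=[at(d,c1(*p),.036)*1000 for p in[(420,252),(491,257),(488,325),(413,322)]]
print('cube corners',np.round(g,1).tolist())
E
python3 m.py
```

```text
redcube [670.8  96.4]
dish [662.7   3.7]
jarY [677.3 -98.7]
red [557.4  92.1]
blue [569.2  -2.1]
greencube [ 555.4 -105.2]
black [453.2 104.7]
pink [469.4   7. ]
green [458.  -94.7]
yaw 7.6 t [499.1 262.5] res [[0.3, -0.1], [0.0, -0.1], [-0.3, 0.2]]
spots [[548.6, 269.1], [459.7, 216.9], [449.2, 296.2]]
yaw 3.5 t [ 516.8 -271.5] res [[-0.0, 0.1], [0.4, -0.2], [1.6, 2.0], [1.8, -1.9], [-2.0, -1.6], [-1.7, 1.5]]
spots [[561.7, -268.7], [471.8, -274.2], [589.8, -237.0], [593.4, -296.9], [533.6, -300.5], [529.9, -240.6]]
cube corners [[575.4, -85.6], [573.5, -125.5], [535.0, -123.5], [535.7, -81.7]]
```

The crops give sub-pixel centres for all the stock and spots. The tray fits have residuals under 2 mm. I'll start by squaring the tool to world axes and heading for the dish.

Call:
step_arm:
  motion:
    - [[0, 0, 0], [0, 0, 0.97], 1]
    - [[0, 0, 0], [0, 0, 0.97], 1]
    - [[0, 0, 0], [0, 0, 0.97], 1]
    - [[0, 0, 0], [0, 0, 0.97], 1]
    - [[0.68, -1, 0], [0, 0, 0], 1]
    - [[0.68, -1, 0], [0, 0, 0], 1]
    - [[0.68, -1, 0], [0, 0, 0], 1]
    - [[0.68, -1, 0], [0, 0, 0], 1]
  newtons: 30

```text
t: 0.9
tool_pos: [0.3659, -0.4355, 0.2307]
orientation: [-0.0, 1.0, -0.001, -0.0]
ft_force: [-0.1, -0.1, 0.1]
width: 1.002
gripper_force: 0.0
```

Call:
step_arm:
  motion:
    - [[0.68, -1, 0], [0, 0, 0], 1]
    - [[0.68, -1, 0], [0, 0, 0], 1]
    - [[0.68, -1, 0], [0, 0, 0], 1]
    - [[0.68, -1, 0], [0, 0, 0], 1]
    - [[0.68, -1, 0], [0, 0, 0], 1]
    - [[0.68, -1, 0], [0, 0, 0], 1]
    - [[0.68, -1, 0], [0, 0, 0], 1]
    - [[0.68, -1, 0], [0, 0, 0], 1]

```text
t: 1.7
tool_pos: [0.5837, -0.1154, 0.2309]
orientation: [-0.0, 1.0, -0.0, -0.0]
ft_force: [0.4, -1.4, -1.3]
width: 1.0
gripper_force: 0.0
```

```bash
python3 - <<'E'
from h import *
d=snap('wrist','w1'); print(d['extrinsics'].round(3).tolist())
for n,p in dict(dish=(.6627,.0037,.016),jarY=(.6773,-.0987,.044),blue=(.5692,-.0021,.053),gcube=(.5554,-.1052,.036),green=(.458,-.0947,.053)).items(): print(n,proj(d,p).round(1))
E
```

```text
[[-0.001, -0.963, -0.27, 0.652], [-1.0, 0.001, 0.001, -0.115], [-0.001, 0.27, -0.963, 0.374], [0.0, 0.0, 0.0, 1.0]]
dish [198.9  92.9]
jarY [302.   74.6]
blue [201.3 195. ]
gcube [310.7 204. ]
green [300.8 299.1]
```

View pics/w1.png

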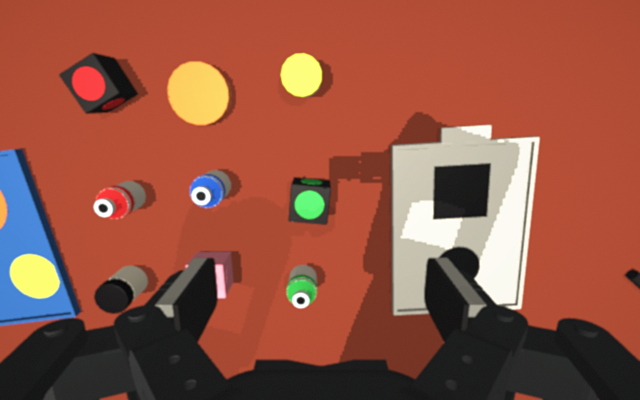

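The wrist view agrees with the top view to under 1 px for all five items: dish (199,93), jar (301,75), blue nose (201,195), cube (310,204) and green nose (300,299).

Call:
step_arm:
  motion:
    - [[0.66, -0.99, 0], [0, 0, 0], 0.87]
    - [[0.66, -0.99, 0], [0, 0, 0], 0.87]
    - [[0.66, -1, 0], [0, 0, 0], 0.87]
    - [[0, 0, 1], [0, 0, 0], 0.87]
    - [[0, 0, 1], [0, 0, 0], 0.87]
    - [[0, 0, 1], [0, 0, 0], 0.87]
    - [[0, 0, 1], [0, 0, 0], 0.87]
    - [[0, 0, 0.5], [0, 0, 0], 0.87]

```text
t: 2.55
tool_pos: [0.6592, 0.0021, 0.0459]
orientation: [-0.0, 1.0, -0.0, -0.004]
ft_force: [-0.1, 1.1, -0.3]
width: 0.871
gripper_force: 0.0
```

Call:
step_arm:
  motion:
    - [[0, 0, 0.3], [0, 0, 0], 0.87]
    - [[0, 0, 0.3], [0, 0, 0], 0.87]
    - [[0, 0, 0.2], [0, 0, 0], 0.87]
    - [[0, 0, 0.2], [0, 0, 0], 0.87]
    - [[0, 0, 0.1], [0, 0, 0], 0.87]
    - [[0, 0, 0.1], [0, 0, 0], 0.87]
    - [[0, 0, 0], [0, 0, 0], 0.87]
    - [[0, 0, 0], [0, 0, 0], 0.87]

```text
t: 3.35
tool_pos: [0.6627, 0.0018, 0.0037]
orientation: [0.0, 1.0, -0.0, 0.0]
ft_force: [0.2, 0.5, 0.6]
width: 0.875
gripper_force: 0.0
```

Call:
step_arm:
  motion:
    - [[0, -0.05, 0.06], [0, 0, 0], 0.87]
    - [[0, 0, 0], [0, 0, 0], 0.87]
    - [[0, 0, 0], [0, 0, 0], 0.6]
    - [[0, 0, 0], [0, 0, 0], 0.5]
    - [[0, 0, 0], [0, 0, 0], 0.5]
    - [[0, 0, 0], [0, 0, 0], 0.5]
    - [[0, 0, 0], [0, 0, 0], 0.5]
    - [[0, 0, 0], [0, 0, 0], 0.5]
  newtons: 30

```text
t: 4.15
tool_pos: [0.6629, 0.0038, 0.0014]
orientation: [-0.0, 1.0, -0.0, 0.0]
ft_force: [0.5, 0.3, 2.8]
width: 0.684
gripper_force: 32.5
```

Call:
step_arm:
  motion:
    - [[0, 0, -0.3], [0, 0, 0], 0.5]
    - [[0, 0, -0.7], [0, 0, 0], 0.5]
    - [[0, 0, -1], [0, 0, 0], 0.5]
    - [[-0.4, -0.8, -0.5], [0, 0, 0], 0.5]
    - [[-0.4, -0.9, 0], [0, 0, 0], 0.5]
    - [[-0.4, -0.9, 0], [0, 0, 0], 0.5]
    - [[-0.4, -0.9, 0], [0, 0, 0], 0.5]
    - [[-0.4, -0.9, 0], [0, 0, 0], 0.5]

```text
t: 4.95
tool_pos: [0.5814, 0.181, 0.1013]
orientation: [0.0, 1.0, -0.0, -0.0]
ft_force: [0.3, 0.2, -0.8]
width: 0.688
gripper_force: 32.3
```

Call:
step_arm:
  motion:
    - [[-0.4, -0.9, 0], [0, 0, 0], 0.5]
    - [[-0.4, -0.9, 0], [0, 0, 0], 0.5]
    - [[0, -0.4, 0], [0, 0, 0], 0.5]
    - [[0, 0, 0], [0, 0, 0], 0.5]
    - [[0, 0, 0], [0, 0, 0], 0.5]
    - [[0, 0, 0], [0, 0, 0], 0.5]
    - [[0, 0, 0], [0, 0, 0], 0.5]
    - [[0, 0, 0], [0, 0, 0], 0.5]

```text
t: 5.75
tool_pos: [0.551, 0.2669, 0.1009]
orientation: [0.0, 1.0, -0.001, -0.0]
ft_force: [0.6, 0.2, -0.7]
width: 0.686
gripper_force: 32.3
```

```bash
python3 - <<'E'
from h import *
snap('scene','s2'); d=snap('top','t2')
a=cv2.imread('pics/s2.png')[130:330,330:560]; b=cv2.imread('pics/t2.png')[130:330,150:400]
cv2.imwrite('pics/c3.png',cv2.resize(cv2.hconcat([a,b]),None,fx=1.66,fy=1.66,interpolation=cv2.INTER_CUBIC))
E
```

```text
(no output)
```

View pics/c3.png

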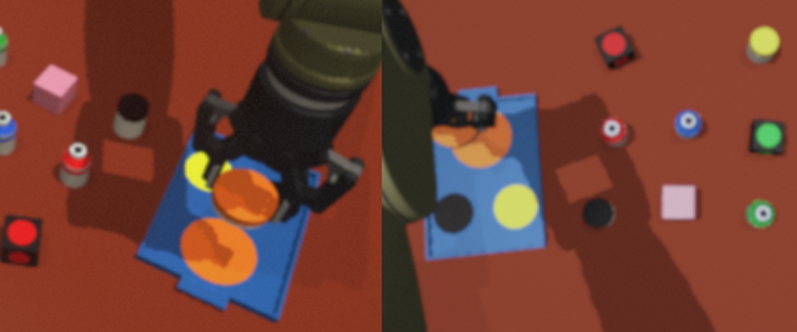

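The dish is held level just above the blue tray, with the black jar and red objective undisturbed. Lowering it now.

Call:
step_arm:
  motion:
    - [[-0.06, -0.055, 1], [0, 0, 0], 0.5]
    - [[0, 0, 0.8], [0, 0, 0], 0.5]
    - [[0, 0, 0.3], [0, 0, 0], 0.5]
    - [[0, 0, 0.15], [0, 0, 0], 0.5]
    - [[0, 0, 0.07], [0, 0, 0], 0.5]
    - [[0, 0, 0.04], [0, 0, 0], 0.5]
    - [[0, 0, 0], [0, 0, 0], 0.5]
    - [[0, 0, 0], [0, 0, 0], 0.5]

```text
t: 6.65
tool_pos: [0.5491, 0.2704, 0.0078]
orientation: [-0.0, 1.0, -0.0, 0.001]
ft_force: [0.7, 0.0, 0.1]
width: 0.686
gripper_force: 32.4
```

Call:
step_arm:
  motion:
    - [[-0.01, 0.03, 0.03], [0, 0, 0], 0.5]
    - [[0, 0, 0.03], [0, 0, 0], 0.5]
    - [[0, 0, 0], [0, 0, 0], 0.5]
    - [[0, 0, 0], [0, 0, 0], 0.75]
    - [[0, 0, 0], [0, 0, 0], 0.8]
    - [[0, 0, 0], [0, 0, 0], 0.8]
    - [[0, 0, -0.3], [0, 0, 0], 0.8]
    - [[0, 0, -0.7], [0, 0, 0], 0.8]

```text
t: 7.45
tool_pos: [0.5455, 0.2679, 0.042]
orientation: [0.001, 1.0, -0.0, -0.003]
ft_force: [0.7, -0.2, 0.1]
width: 0.796
gripper_force: 0.0
```

Call:
step_arm:
  motion:
    - [[0, 0, -1], [0, 0, 0], 0.8]
    - [[0, 0, -1], [0, 0, 0], 0.8]
    - [[0.33, 0.92, 0], [0, 0, 0], 0.8]
    - [[0.33, 0.92, 0], [0, 0, 0], 0.8]
    - [[0.33, 0.92, 0], [0, 0, 0], 0.8]
    - [[0.33, 0.92, 0], [0, 0, 0], 0.8]
    - [[0.33, 0.92, 0], [0, 0, 0], 0.8]
    - [[0.33, 0.92, 0], [0, 0, 0], 0.8]

```text
t: 8.25
tool_pos: [0.6274, 0.0465, 0.1252]
orientation: [-0.0, 1.0, -0.0, 0.001]
ft_force: [0.3, -0.5, -0.3]
width: 0.803
gripper_force: 0.0
```

Call:
step_arm:
  motion:
    - [[0.33, 0.92, 0], [0, 0, 0], 0.8]
    - [[0.33, 0.92, 0], [0, 0, 0], 0.8]
    - [[0.33, 0.92, 0], [0, 0, 0], 0.8]
    - [[0.2, 0.92, 0], [0, 0, 0], 0.8]
    - [[0, 0, 0], [0, 0, 0], 0.8]
    - [[0, 0, 0], [0, 0, 0], 0.8]
    - [[0, 0, 0], [0, 0, 0], 0.8]
    - [[0, 0, 0], [0, 0, 0], 0.8]

```text
t: 9.05
tool_pos: [0.6742, -0.0979, 0.1243]
orientation: [-0.0, 1.0, 0.001, -0.0]
ft_force: [-0.0, 0.1, -0.2]
width: 0.799
gripper_force: 0.0
```

```bash
python3 - <<'E'
from h import *
d=snap('top','t3'); snap('wrist','w3')
a=cv2.imread('pics/t3.png')[170:290,165:275]
cv2.imwrite('pics/c4.png',cv2.resize(a,None,fx=5,fy=5,interpolation=cv2.INTER_CUBIC))
print(proj(d,(.5486,.2691,.020)).round(1))
E
```

```text
[207.1 211.4]
```

View pics/c4.png

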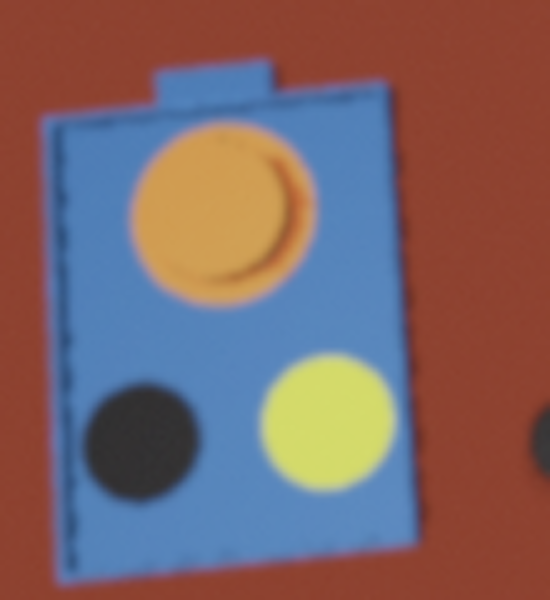

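The dish sits at about (213,208) in the crop, against an expected (212,209), so it's flat and centred. Next is the yellow jar.

Call:
step_arm:
  motion:
    - [[0.08, 0.02, 0.5], [0, 0, 0], 0.8]
    - [[0, 0, 0.9], [0, 0, 0], 0.8]
    - [[0, 0, 0.7], [0, 0, 0], 0.8]
    - [[0, 0, 0.4], [0, 0, 0], 0.8]
    - [[0, 0, 0.2], [0, 0, 0], 0.8]
    - [[0, 0, 0.1], [0, 0, 0], 0.8]
    - [[0, 0, 0], [0, 0, 0], 0.8]
    - [[0, 0, 0], [0, 0, 0], 0.6]

```text
t: 9.95
tool_pos: [0.6788, -0.1003, 0.0138]
orientation: [0.0, 1.0, -0.0, 0.001]
ft_force: [0.0, 0.0, -0.6]
width: 0.647
gripper_force: 0.0
```

Call:
step_arm:
  motion:
    - [[0, 0, 0], [0, 0, 0], 0.3]
    - [[0, 0, 0], [0, 0, 0], 0.25]
    - [[0, 0, 0], [0, 0, 0], 0.25]
    - [[0, 0, 0], [0, 0, 0], 0.25]
    - [[0, 0, 0], [0, 0, 0], 0.25]
    - [[0, 0, 0], [0, 0, 0], 0.25]
    - [[0, 0, 0], [0, 0, 0], 0.25]
    - [[0, 0, 0], [0, 0, 0], 0.25]

```text
t: 10.75
tool_pos: [0.6787, -0.1003, 0.0138]
orientation: [0.0, 1.0, -0.0, 0.001]
ft_force: [-0.2, 1.2, 5.4]
width: 0.423
gripper_force: 30.1
```

Call:
step_arm:
  motion:
    - [[0, 0, -0.3], [0, 0, 0], 0.25]
    - [[0, 0, -0.9], [0, 0, 0], 0.25]
    - [[0, 0, -1], [0, 0, 0], 0.25]
    - [[-0.68, -0.99, 0], [0, 0, 0], 0.25]
    - [[-0.68, -0.99, 0], [0, 0, 0], 0.25]
    - [[-0.68, -0.99, 0], [0, 0, 0], 0.25]
    - [[-0.68, -0.99, 0], [0, 0, 0], 0.25]
    - [[-0.68, -0.99, 0], [0, 0, 0], 0.25]

```text
t: 11.55
tool_pos: [0.5401, 0.0992, 0.1003]
orientation: [-0.0, 1.0, -0.001, -0.0]
ft_force: [-0.2, 0.4, -0.4]
width: 0.42
gripper_force: 30.2
```

Call:
step_arm:
  motion:
    - [[-0.68, -0.99, 0], [0, 0, 0], 0.25]
    - [[-0.68, -0.99, 0], [0, 0, 0], 0.25]
    - [[-0.68, -0.99, 0], [0, 0, 0], 0.25]
    - [[0, 0, 0], [0, 0, 0], 0.25]
    - [[0, 0, 0], [0, 0, 0], 0.25]
    - [[0, 0, 0], [0, 0, 0], 0.25]
    - [[0, 0, 0], [0, 0, 0], 0.25]
    - [[0, 0, 0], [0, 0, 0], 0.25]

```text
t: 12.35
tool_pos: [0.4608, 0.2159, 0.1001]
orientation: [0.0, 1.0, -0.001, -0.0]
ft_force: [-0.1, 0.8, -0.1]
width: 0.42
gripper_force: 30.3
```

Call:
step_arm:
  motion:
    - [[0.01, -0.025, 0.5], [0, 0, 0], 0.25]
    - [[0, 0, 0.8], [0, 0, 0], 0.25]
    - [[0, 0, 0.4], [0, 0, 0], 0.25]
    - [[0, 0, 0.2], [0, 0, 0], 0.25]
    - [[0, 0, 0.08], [0, 0, 0], 0.25]
    - [[0, 0, 0.05], [0, 0, 0], 0.25]
    - [[0, 0, 0], [0, 0, 0], 0.25]
    - [[0, 0, 0], [0, 0, 0], 0.25]

```text
t: 13.15
tool_pos: [0.4614, 0.2181, 0.0199]
orientation: [-0.0, 1.0, -0.0, 0.001]
ft_force: [-0.4, 0.2, -0.1]
width: 0.423
gripper_force: 30.3
```

Call:
step_arm:
  motion:
    - [[0, 0.03, 0.025], [0, 0, 0], 0.25]
    - [[0, 0, 0.025], [0, 0, 0], 0.25]
    - [[0, 0, 0], [0, 0, 0], 0.25]
    - [[0, 0, 0], [0, 0, 0], 0.5]
    - [[0, 0, 0], [0, 0, 0], 0.6]
    - [[0, 0, 0], [0, 0, 0], 0.65]
    - [[0, 0, -0.3], [0, 0, 0], 0.65]
    - [[0, 0, -0.9], [0, 0, 0], 0.65]

```text
t: 13.95
tool_pos: [0.4575, 0.2156, 0.0622]
orientation: [0.001, 1.0, -0.0, -0.004]
ft_force: [0.2, -0.1, -0.4]
width: 0.65
gripper_force: 0.0
```

Call:
step_arm:
  motion:
    - [[0, 0, -1], [0, 0, 0], 0.7]
    - [[0, 0, -0.4], [0, 0, 0], 0.7]
    - [[0, 0.97, 0], [0, 0, 0], 0.7]
    - [[0, 0.97, 0], [0, 0, 0], 0.7]
    - [[0, 0.97, 0], [0, 0, 0], 0.7]
    - [[0, 0.97, 0], [0, 0, 0], 0.7]
    - [[0, 0.97, 0], [0, 0, 0], 0.7]
    - [[0, 0.97, 0], [0, 0, 0], 0.7]

```text
t: 14.75
tool_pos: [0.4604, -0.0176, 0.122]
orientation: [0.0, 1.0, -0.0, 0.001]
ft_force: [0.7, 1.2, 0.3]
width: 0.702
gripper_force: 0.0
```

Call:
step_arm:
  motion:
    - [[0, 0.97, 0], [0, 0, 0], 0.7]
    - [[0, 0.97, 0], [0, 0, 0], 0.7]
    - [[0, 0, 0], [0, 0, 0], 0.7]
    - [[0, 0, 0], [0, 0, 0], 0.7]
    - [[0, 0, 0], [0, 0, 0], 0.7]
    - [[0, 0, 0], [0, 0, 0], 0.7]
    - [[0, 0, 0], [0, 0, 0], 0.7]
    - [[0, 0, 0], [0, 0, 0], 0.7]

```text
t: 15.55
tool_pos: [0.4605, -0.093, 0.1209]
orientation: [-0.0, 1.0, 0.0, -0.0]
ft_force: [-0.5, 0.2, -0.3]
width: 0.703
gripper_force: 0.0
```

```bash
python3 - <<'E'
from h import *
d=snap('top','t4')
a=cv2.imread('pics/t4.png')[170:290,165:275]
cv2.imwrite('pics/c5.png',cv2.resize(a,None,fx=5,fy=5,interpolation=cv2.INTER_CUBIC))
print(((proj(d,(.4597,.2169,.048))-[165,170])*5+2).round(1))
E
```

```text
[301.2 419.1]
```

View pics/c5.png

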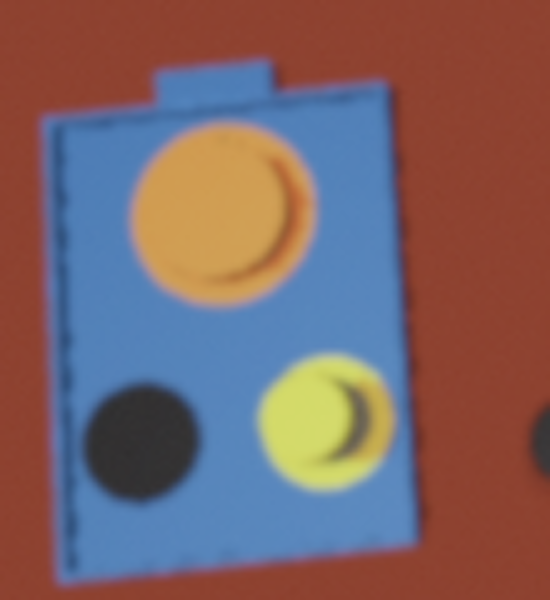

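The jar cap is at about (304,417), against an expected (301,419), so it's upright and centred. Next is the green objective.

Call:
step_arm:
  motion:
    - [[-0.08, 0.03, 0.5], [0, 0, 0], 0.7]
    - [[0, 0, 0.9], [0, 0, 0], 0.7]
    - [[0, 0, 0.7], [0, 0, 0], 0.7]
    - [[0, 0, 0.4], [0, 0, 0], 0.7]
    - [[0, 0, 0.2], [0, 0, 0], 0.7]
    - [[0, 0, 0.1], [0, 0, 0], 0.7]
    - [[0, 0, 0], [0, 0, 0], 0.7]
    - [[0, 0, 0], [0, 0, 0], 0.5]

```text
t: 16.4
tool_pos: [0.4582, -0.0952, 0.01]
orientation: [0.0, 1.0, -0.0, 0.001]
ft_force: [-0.4, 0.7, -0.4]
width: 0.55
gripper_force: 0.0
```

Call:
step_arm:
  motion:
    - [[0, 0, 0], [0, 0, 0], 0.3]
    - [[0, 0, 0], [0, 0, 0], 0.2]
    - [[0, 0, 0], [0, 0, 0], 0.2]
    - [[0, 0, 0], [0, 0, 0], 0.2]
    - [[0, 0, 0], [0, 0, 0], 0.2]
    - [[0, 0, 0], [0, 0, 0], 0.2]
    - [[0, 0, 0], [0, 0, 0], 0.2]
    - [[0, 0, 0], [0, 0, 0], 0.2]
  newtons: 40

```text
t: 17.2
tool_pos: [0.4583, -0.0953, 0.0102]
orientation: [0.0, 1.0, -0.0, 0.001]
ft_force: [-0.8, 1.6, 7.4]
width: 0.348
gripper_force: 39.8
```

Call:
step_arm:
  motion:
    - [[0, 0, -0.2], [0, 0, 0], 0.2]
    - [[0, 0, -0.6], [0, 0, 0], 0.2]
    - [[0, 0, -0.9], [0, 0, 0], 0.2]
    - [[0, 0, -0.7], [0, 0, 0], 0.2]
    - [[0, -0.6, 0], [0, 0, 0], 0.2]
    - [[0, -0.98, 0], [0, 0, 0], 0.2]
    - [[0, -0.98, 0], [0, 0, 0], 0.2]
    - [[0, -0.98, 0], [0, 0, 0], 0.2]

```text
t: 18.0
tool_pos: [0.4566, 0.0479, 0.1049]
orientation: [0.0, 1.0, -0.001, -0.0]
ft_force: [0.1, 0.1, -1.8]
width: 0.356
gripper_force: 39.9
```

Call:
step_arm:
  motion:
    - [[-0.03, -0.98, 0], [0, 0, 0], 0.2]
    - [[-0.03, -0.98, 0], [0, 0, 0], 0.2]
    - [[-0.03, -0.98, 0], [0, 0, 0], 0.2]
    - [[-0.03, -0.98, 0], [0, 0, 0], 0.2]
    - [[-0.03, -0.98, 0], [0, 0, 0], 0.2]
    - [[-0.05, -0.55, 0], [0, 0, 0], 0.2]
    - [[0, 0, 0], [0, 0, 0], 0.2]
    - [[0, 0, 0], [0, 0, 0], 0.2]

```text
t: 18.8
tool_pos: [0.4488, 0.2645, 0.1045]
orientation: [0.0, 1.0, 0.0, -0.0]
ft_force: [0.4, -0.8, -0.1]
width: 0.357
gripper_force: 40.0
```

Call:
step_arm:
  motion:
    - [[0, -0.8, 0], [0, 0, 0], 0.2]
    - [[0, 0, 0], [0, 0, 0], 0.2]
    - [[0, 0, 0], [0, 0, 0], 0.2]
    - [[0, 0, 0], [0, 0, 0], 0.2]
    - [[0, 0, 0], [0, 0, 0], 0.2]
    - [[0, 0, 0], [0, 0, 0], 0.2]
    - [[0, 0, 0], [0, 0, 0], 0.2]
    - [[0, 0, 0], [0, 0, 0], 0.2]

```text
t: 19.6
tool_pos: [0.4495, 0.2965, 0.105]
orientation: [-0.0, 1.0, -0.0, 0.0]
ft_force: [0.1, -0.2, -1.7]
width: 0.354
gripper_force: 40.2
```

```bash
python3 - <<'E'
from h import *
snap('scene','s5')
a=cv2.imread('pics/s5.png')[150:330,350:570]
cv2.imwrite('pics/c6.png',cv2.resize(a,None,fx=3,fy=3,interpolation=cv2.INTER_CUBIC))
E
```

```text
(no output)
```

View pics/c6.png

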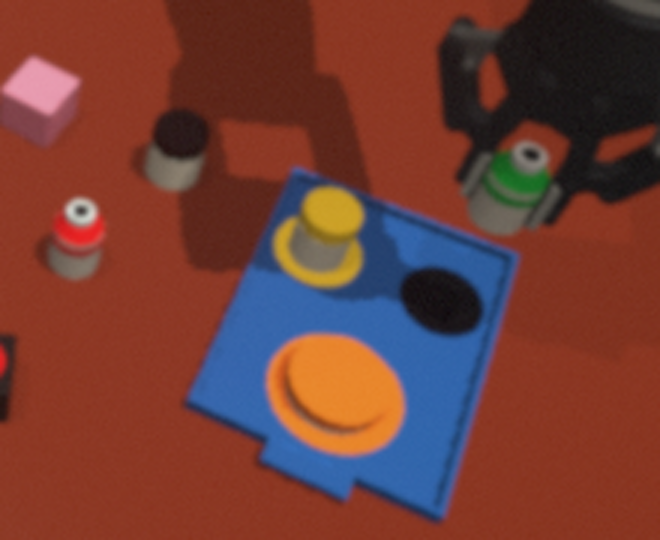

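The objective is held upright at about (515,190) in the crop, and the jar and dish stand well on their spots. Lowering it now.

Call:
step_arm:
  motion:
    - [[0, 0.02, 0.5], [0, 0, 0], 0.2]
    - [[0, 0, 0.9], [0, 0, 0], 0.2]
    - [[0, 0, 0.5], [0, 0, 0], 0.2]
    - [[0, 0, 0.2], [0, 0, 0], 0.2]
    - [[0, 0, 0.08], [0, 0, 0], 0.2]
    - [[0, 0, 0.03], [0, 0, 0], 0.2]
    - [[0, 0, 0], [0, 0, 0], 0.2]
    - [[0, 0, 0], [0, 0, 0], 0.2]

```text
t: 20.45
tool_pos: [0.4503, 0.2964, 0.0179]
orientation: [-0.001, 1.0, -0.0, 0.001]
ft_force: [-0.7, -0.1, -0.8]
width: 0.351
gripper_force: 40.2
```

Down 3.5 mm more, then release.

Call:
step_arm:
  motion:
    - [[-0.02, 0, 0.04], [0, 0, 0], 0.2]
    - [[0, 0, 0.04], [0, 0, 0], 0.2]
    - [[0, 0, 0.01], [0, 0, 0], 0.2]
    - [[0, 0, 0], [0, 0, 0], 0.4]
    - [[0, 0, 0], [0, 0, 0], 0.5]
    - [[0, 0, 0], [0, 0, 0], 0.55]
    - [[0, 0, -0.3], [0, 0, 0], 0.55]
    - [[0, 0, -0.9], [0, 0, 0], 0.55]

```text
t: 21.25
tool_pos: [0.4457, 0.2943, 0.0581]
orientation: [0.002, 1.0, -0.0, -0.004]
ft_force: [1.0, 0.2, -0.1]
width: 0.547
gripper_force: 0.0
```

Call:
step_arm:
  motion:
    - [[0, 0, -1], [0, 0, 0], 0.7]
    - [[0, 0, -0.5], [0, 0, 0], 0.75]
    - [[0.24, 0.91, 0], [0, 0, 0], 0.75]
    - [[0.24, 0.91, 0], [0, 0, 0], 0.75]
    - [[0.24, 0.91, 0], [0, 0, 0], 0.75]
    - [[0.24, 0.91, 0], [0, 0, 0], 0.75]
    - [[0.24, 0.91, 0], [0, 0, 0], 0.75]
    - [[0.24, 0.91, 0], [0, 0, 0], 0.75]

```text
t: 22.05
tool_pos: [0.5065, 0.076, 0.122]
orientation: [-0.0, 1.0, -0.0, 0.001]
ft_force: [0.9, -0.2, 0.3]
width: 0.748
gripper_force: 0.0
```

Call:
step_arm:
  motion:
    - [[0.24, 0.91, 0], [0, 0, 0], 0.75]
    - [[0.24, 0.91, 0], [0, 0, 0], 0.75]
    - [[0.24, 0.91, 0], [0, 0, 0], 0.75]
    - [[0.24, 0.91, 0], [0, 0, 0], 0.75]
    - [[0.24, 0.91, 0], [0, 0, 0], 0.75]
    - [[0, 0, 0], [0, 0, 0.5], 0.75]
    - [[0, 0, 0], [0, 0, 0], 0.75]
    - [[0, 0, 0], [0, 0, 0], 0.75]

```text
t: 22.85
tool_pos: [0.5539, -0.1044, 0.1213]
orientation: [-0.0, 1.0, -0.026, 0.0]
ft_force: [0.5, -0.5, -0.2]
width: 0.751
gripper_force: 0.0
```

```bash
python3 - <<'E'
from h import *
d=snap('top','t6'); w=snap('wrist','w6')
a=cv2.imread('pics/t6.png')[170:290,165:275]
b=cv2.resize(cv2.imread('pics/w6.png'),(560,350))
a=cv2.resize(a,(321,350),interpolation=cv2.INTER_CUBIC)[:,80:]
cv2.imwrite('pics/c7.png',cv2.hconcat([a[:,:240],b])[:,:800])
c=cv2.resize(cv2.imread('pics/t6.png')[170:290,165:275],None,fx=5,fy=5,interpolation=cv2.INTER_CUBIC)[300:560,40:240]
w_=cv2.imread('pics/w6.png')[80:340,150:500]
cv2.imwrite('pics/c7.png',cv2.hconcat([cv2.resize(c,None,fx=1,fy=1),cv2.resize(w_,None,fx=1.0,fy=1.0)]))
print(((proj(d,(.4492,.2962,.057))-[165,170])*5+2-[40,300]).round(1), (proj(w,(.5554,-.1052,.036))-[150,80]+[200,0]).round(1))
E
```

```text
[ 54.8 139.9] [372.4 126. ]
```

View pics/c7.png

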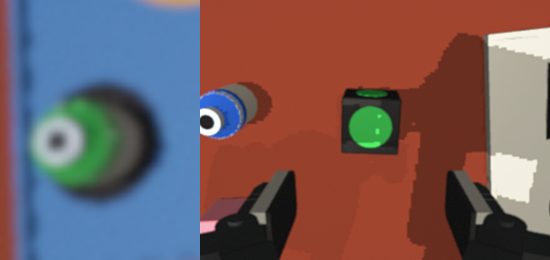

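The objective's nose is at (57,141), against an expected (55,140), so it's good. In the wrist view the cube is between the pads, at about (371,127). Picking the cube.

Call:
step_arm:
  motion:
    - [[0.03, 0, 0.5], [0, 0, 0.17], 0.75]
    - [[0, 0, 0.9], [0, 0, 0], 0.75]
    - [[0, 0, 0.7], [0, 0, 0], 0.75]
    - [[0, 0, 0.4], [0, 0, 0], 0.75]
    - [[0, 0, 0.25], [0, 0, 0], 0.75]
    - [[0, 0, 0.12], [0, 0, 0], 0.75]
    - [[0, 0, 0], [0, 0, 0], 0.75]
    - [[0, 0, 0], [0, 0, 0], 0.6]

```text
t: 23.75
tool_pos: [0.5563, -0.1049, 0.0074]
orientation: [0.0, 0.999, -0.035, 0.001]
ft_force: [-0.1, 0.5, 0.2]
width: 0.605
gripper_force: 0.0
```

Call:
step_arm:
  motion:
    - [[0, 0, 0], [0, 0, 0], 0.4]
    - [[0, 0, 0], [0, 0, 0], 0.3]
    - [[0, 0, 0], [0, 0, 0], 0.3]
    - [[0, 0, 0], [0, 0, 0], 0.3]
    - [[0, 0, 0], [0, 0, 0], 0.3]
    - [[0, 0, 0], [0, 0, 0], 0.3]
    - [[0, 0, 0], [0, 0, 0], 0.3]
    - [[0, 0, 0], [0, 0, 0], 0.3]
  newtons: 40

```text
t: 24.55
tool_pos: [0.5565, -0.105, 0.0077]
orientation: [0.0, 0.999, -0.035, 0.001]
ft_force: [0.1, 1.2, 6.3]
width: 0.458
gripper_force: 42.3
```

Call:
step_arm:
  motion:
    - [[0, 0, -0.3], [0, 0, 0], 0.3]
    - [[0, 0, -0.9], [0, 0, 0], 0.3]
    - [[0, 0, -0.9], [0, 0, -0.62], 0.3]
    - [[0, 0, 0], [0, 0, -0.63], 0.3]
    - [[-0.02, 0.8, 0], [0, 0, 0], 0.3]
    - [[-0.02, 0.9, 0], [0, 0, 0], 0.3]
    - [[-0.02, 0.9, 0], [0, 0, 0], 0.3]
    - [[-0.02, 0.9, 0], [0, 0, 0], 0.3]

```text
t: 25.35
tool_pos: [0.56, -0.2456, 0.0903]
orientation: [-0.0, 1.0, 0.03, -0.0]
ft_force: [-0.4, -0.8, -0.2]
width: 0.457
gripper_force: 41.6
```

Call:
step_arm:
  motion:
    - [[0, 0.6, 0], [0, 0, 0], 0.3]
    - [[0, 0, 0], [0, 0, 0], 0.3]
    - [[0, 0, 0], [0, 0, 0], 0.3]
    - [[0, 0, 0], [0, 0, 0], 0.3]
    - [[0, 0, 0], [0, 0, 0], 0.3]
    - [[0, 0, 0], [0, 0, 0], 0.3]
    - [[0, 0, 0], [0, 0, 0], 0.3]
    - [[0, 0, 0], [0, 0, 0], 0.3]

```text
t: 26.15
tool_pos: [0.5619, -0.2682, 0.0902]
orientation: [-0.0, 1.0, 0.03, 0.0]
ft_force: [-0.2, -1.1, -2.1]
width: 0.46
gripper_force: 41.6
```

```bash
python3 - <<'E'
from h import *
o=env.observe(); print(o['tool_pos'].round(4),R.from_quat(o['orientation'][[1,2,3,0]]).as_matrix().round(3).tolist())
E
```

```text
[ 0.5619 -0.2682  0.0902] [[0.998, 0.061, 0.0], [0.061, -0.998, 0.0], [0.0, -0.0, -1.0]]
```

Call:
step_arm:
  motion:
    - [[0.01, 0.01, 0.5], [0, 0, 0], 0.3]
    - [[0, 0, 0.8], [0, 0, 0], 0.3]
    - [[0, 0, 0.35], [0, 0, 0], 0.3]
    - [[0, 0, 0.17], [0, 0, 0], 0.3]
    - [[0, 0, 0.06], [0, 0, 0], 0.3]
    - [[0, 0, 0.03], [0, 0, 0], 0.3]
    - [[0, 0, 0], [0, 0, 0], 0.3]
    - [[0, 0, 0], [0, 0, 0], 0.3]

```text
t: 26.95
tool_pos: [0.5631, -0.2694, 0.015]
orientation: [0.001, 1.0, 0.03, 0.001]
ft_force: [0.2, 0.8, -0.3]
width: 0.459
gripper_force: 41.6
```

Call:
step_arm:
  motion:
    - [[0, -0.015, 0.04], [0, 0, 0], 0.3]
    - [[0, 0, 0.035], [0, 0, 0], 0.3]
    - [[0, 0, 0], [0, 0, 0], 0.3]
    - [[0, 0, 0], [0, 0, 0], 0.5]
    - [[0, 0, 0], [0, 0, 0], 0.65]
    - [[0, 0, 0], [0, 0, 0], 0.7]
    - [[0, 0, -0.3], [0, 0, 0], 0.7]
    - [[0, 0, -0.9], [0, 0, 0], 0.7]

```text
t: 27.75
tool_pos: [0.5593, -0.2666, 0.0553]
orientation: [-0.002, 1.0, 0.03, -0.004]
ft_force: [-0.2, 0.5, 0.4]
width: 0.702
gripper_force: 0.0
```

Call:
step_arm:
  motion:
    - [[0, 0, -1], [0, 0, 0], 0.7]
    - [[0, 0, -0.6], [0, 0, 0.58], 0.7]
    - [[0.02, -0.95, 0], [0, 0, 0], 0.7]
    - [[0.02, -0.95, 0], [0, 0, 0], 0.7]
    - [[0.02, -0.95, 0], [0, 0, 0], 0.7]
    - [[0.02, -0.95, 0], [0, 0, 0], 0.7]
    - [[0.02, -0.95, 0], [0, 0, 0], 0.7]
    - [[0.02, -0.95, 0], [0, 0, 0], 0.7]

```text
t: 28.55
tool_pos: [0.5673, -0.0389, 0.1238]
orientation: [0.0, 1.0, -0.0, 0.001]
ft_force: [0.8, -0.5, -0.0]
width: 0.699
gripper_force: 0.0
```

Call:
step_arm:
  motion:
    - [[0.02, -0.95, 0], [0, 0, 0], 0.7]
    - [[0, 0, 0], [0, 0, 0], 0.7]
    - [[0, 0, 0], [0, 0, 0], 0.7]
    - [[0, 0, 0], [0, 0, 0], 0.7]
    - [[0, 0, 0], [0, 0, 0], 0.7]
    - [[0, 0, 0], [0, 0, 0], 0.7]
    - [[0, 0, 0], [0, 0, 0], 0.7]
    - [[0, 0, 0], [0, 0, 0], 0.7]

```text
t: 29.35
tool_pos: [0.568, -0.0028, 0.1227]
orientation: [0.0, 1.0, -0.001, -0.0]
ft_force: [-0.0, 1.1, 0.3]
width: 0.7
gripper_force: 0.0
```

```bash
python3 - <<'E'
from h import *
d=snap('top','t7'); w=snap('wrist','w7')
c=cv2.resize(cv2.imread('pics/t7.png')[175:290,412:502],None,fx=4,fy=4,interpolation=cv2.INTER_CUBIC)
cv2.imwrite('pics/c8.png',c)
print(((proj(d,(.5617,-.2687,.040))-[412,175])*4+1.5).round(1))
for s in[(20,20),(20,-20),(-20,-20),(-20,20)]:
    p=R.from_euler('z',3.5,degrees=True).apply((*s,0))/1000+[.5617,-.2687,.04]; print(((proj(d,p)-[412,175])*4+1.5).round(0))
E
```

```text
[199.9 141.8]
[158. 106.]
[234. 103.]
[242. 179.]
[165. 181.]
```

View pics/c8.png

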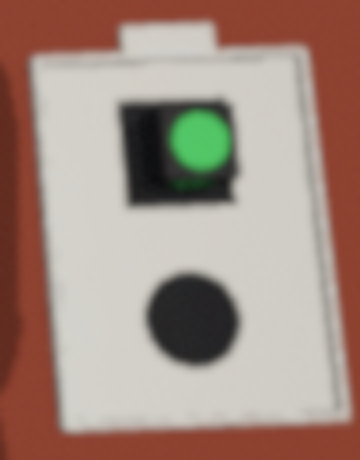

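The cube window is at (201,140), against an expected (200,142), so it's centred and square. Last item: the blue objective.

Call:
step_arm:
  motion:
    - [[0.01, -0.02, 0.5], [0, 0, 0], 0.7]
    - [[0, 0, 0.9], [0, 0, 0], 0.7]
    - [[0, 0, 0.7], [0, 0, 0], 0.7]
    - [[0, 0, 0.4], [0, 0, 0], 0.7]
    - [[0, 0, 0.2], [0, 0, 0], 0.7]
    - [[0, 0, 0.12], [0, 0, 0], 0.7]
    - [[0, 0, 0], [0, 0, 0], 0.7]
    - [[0, 0, 0], [0, 0, 0], 0.5]

```text
t: 30.25
tool_pos: [0.5696, -0.0016, 0.0113]
orientation: [0.0, 1.0, -0.0, 0.001]
ft_force: [-0.5, -1.1, 0.4]
width: 0.545
gripper_force: 0.0
```

Call:
step_arm:
  motion:
    - [[0, 0, 0], [0, 0, 0], 0.3]
    - [[0, 0, 0], [0, 0, 0], 0.2]
    - [[0, 0, 0], [0, 0, 0], 0.2]
    - [[0, 0, 0], [0, 0, 0], 0.2]
    - [[0, 0, 0], [0, 0, 0], 0.2]
    - [[0, 0, 0], [0, 0, 0], 0.2]
    - [[0, 0, 0], [0, 0, 0], 0.2]
    - [[0, 0, 0], [0, 0, 0], 0.2]
  newtons: 40

```text
t: 31.05
tool_pos: [0.5697, -0.0017, 0.0115]
orientation: [0.0, 1.0, -0.0, 0.001]
ft_force: [-1.1, 1.0, 6.1]
width: 0.355
gripper_force: 39.9
```

Call:
step_arm:
  motion:
    - [[0, 0, -0.2], [0, 0, 0], 0.2]
    - [[0, 0, -0.6], [0, 0, 0], 0.2]
    - [[0, 0, -0.9], [0, 0, 0], 0.2]
    - [[0, 0, -0.7], [0, 0, 0], 0.2]
    - [[-0.3, 0.85, 0], [0, 0, 0], 0.2]
    - [[-0.3, 0.85, 0], [0, 0, 0], 0.2]
    - [[-0.3, 0.85, 0], [0, 0, 0], 0.2]
    - [[-0.3, 0.85, 0], [0, 0, 0], 0.2]

```text
t: 31.85
tool_pos: [0.5192, -0.1383, 0.1057]
orientation: [-0.0, 1.0, 0.0, -0.0]
ft_force: [0.3, 0.7, -1.1]
width: 0.352
gripper_force: 39.8
```

Call:
step_arm:
  motion:
    - [[-0.3, 0.85, 0], [0, 0, 0], 0.2]
    - [[-0.3, 0.85, 0], [0, 0, 0], 0.2]
    - [[-0.3, 0.85, 0], [0, 0, 0], 0.2]
    - [[-0.3, 0.85, 0], [0, 0, 0], 0.2]
    - [[0, 0, 0], [0, 0, 0], 0.2]
    - [[0, 0, 0], [0, 0, 0], 0.2]
    - [[0, 0, 0], [0, 0, 0], 0.2]
    - [[0, 0, 0], [0, 0, 0], 0.2]

```text
t: 32.65
tool_pos: [0.4724, -0.2723, 0.1057]
orientation: [-0.0, 1.0, 0.0, -0.0]
ft_force: [-0.4, 0.2, -1.3]
width: 0.354
gripper_force: 39.9
```

Call:
step_arm:
  motion:
    - [[-0.02, 0.03, 0.5], [0, 0, 0], 0.2]
    - [[0, 0, 0.9], [0, 0, 0], 0.2]
    - [[0, 0, 0.5], [0, 0, 0], 0.2]
    - [[0, 0, 0.2], [0, 0, 0], 0.2]
    - [[0, 0, 0.06], [0, 0, 0], 0.2]
    - [[0, 0, 0.03], [0, 0, 0], 0.2]
    - [[0, 0, 0], [0, 0, 0], 0.2]
    - [[0, 0, 0], [0, 0, 0], 0.2]

```text
t: 33.45
tool_pos: [0.4724, -0.2752, 0.0197]
orientation: [0.001, 1.0, -0.0, 0.001]
ft_force: [0.4, 0.0, -0.9]
width: 0.353
gripper_force: 39.9
```

Call:
step_arm:
  motion:
    - [[0, -0.02, 0.05], [0, 0, 0], 0.2]
    - [[0, 0, 0.04], [0, 0, 0], 0.2]
    - [[0, 0, 0.01], [0, 0, 0], 0.2]
    - [[0, 0, 0], [0, 0, 0], 0.4]
    - [[0, 0, 0], [0, 0, 0], 0.5]
    - [[0, 0, 0], [0, 0, 0], 0.55]
    - [[0, 0, -0.3], [0, 0, 0], 0.55]
    - [[0, 0, -0.9], [0, 0, 0], 0.55]

```text
t: 34.25
tool_pos: [0.4688, -0.272, 0.0595]
orientation: [-0.002, 1.0, -0.0, -0.003]
ft_force: [0.2, 0.2, 0.3]
width: 0.551
gripper_force: 0.0
```

Call:
step_arm:
  motion:
    - [[0, 0, -1], [0, 0, 0], 0.55]
    - [[0, 0, -1], [0, 0, 0], 0.55]
    - [[0, 0, -1], [0, 0, 0], 0.55]
    - [[-0.1, -0.9, 0], [0, 0, 0], 0.55]
    - [[-0.1, -0.9, 0], [0, 0, 0], 0.55]
    - [[-0.1, -0.9, 0], [0, 0, 0], 0.55]
    - [[-0.1, -0.9, 0], [0, 0, 0], 0.55]
    - [[-0.1, -0.9, 0], [0, 0, 0], 0.55]

```text
t: 35.05
tool_pos: [0.4513, -0.0926, 0.1833]
orientation: [0.0, 1.0, -0.001, 0.001]
ft_force: [1.3, 0.1, 0.1]
width: 0.552
gripper_force: 0.0
```

Call:
step_arm:
  motion:
    - [[-0.5, 0, 0], [0, 0, 0], 0.55]
    - [[-0.5, 0, 0], [0, 0, 0], 0.55]
    - [[0, 0, 0], [0, 0, 0], 0.55]
    - [[0, 0, 0], [0, 0, 0], 0.55]
    - [[0, 0, 0], [0, 0, 0], 0.55]
    - [[0, 0, 0], [0, 0, 0], 0.55]
    - [[0, 0, 0], [0, 0, 0], 0.55]
    - [[0, 0, 0], [0, 0, 0], 0.55]

```text
t: 35.85
tool_pos: [0.4118, -0.0939, 0.1822]
orientation: [-0.0, 1.0, -0.0, -0.0]
ft_force: [0.3, -0.0, 0.4]
width: 0.549
gripper_force: 0.0
```

```bash
python3 - <<'E'
from h import *
d=snap('top','t8')
c=cv2.resize(cv2.imread('pics/t8.png')[140:295,160:512],None,fx=2.27,fy=2.27,interpolation=cv2.INTER_CUBIC)
cv2.imwrite('pics/c9.png',c)
print(((proj(d,(.4718,-.2742,.057))-[160,140])*2.27).round(1))
E
```

```text
[702.2 257.3]
```

View pics/c9.png

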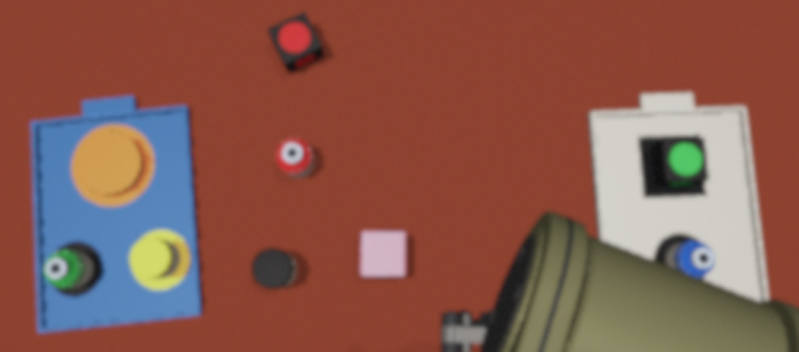

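The blue nose is at (703,257), against an expected (702,257). All five pieces stand on their spots, and the red cube, red objective, black jar and pink cube haven't moved. Handing in.

```bash
python3 -c "
from workcell import workorder
print(workorder.sign_off())"
```

```text
the job is handed in; nothing more can be done
None
```

Both kits are made up and the job is handed in: in the camera checks all five pieces stood upright and centred on their spots, and the rest of the stock had not moved; robot time was about 36 s of the 102 s limit.

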